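# Make up two wheel hub repair kits

### The arm

A 7-joint arm with a two-finger parallel gripper is mounted at the origin on the work surface. World frame = base frame: x ahead of the robot, y to its left, z up, the work surface at z = 0. Lengths are in m, angles in rad, forces in N, time in s.
With the tool pointing down it reaches from about 0.4 to 0.85 m from the base axis. Payload 10.4 kg.
Tool frame: the origin (TCP) lies on the centre line of the jaws, within the pads' length; the fingertips stand r.finger_overhang ahead of it and the grasp point (between the pads) lies 5 mm behind it (r.finger_overhang is the distance from the TCP to the fingertips, in m); z points along the fingers, y is the line along which they close (so a half turn about z gives the same grasp; the last joint's range is limited). The gripper opens to 87 mm and grips with 3 to 60 N. Pads are 19 mm wide; open, the fingers measure 117 mm over their backs; the gripper's body (75 mm by 190 mm) begins 51 mm behind the grasp point.
Start: joints at [-1.244, 0.332, -0.065, 1.46, 0.022, 1.35, -0.088], TCP at [0.214, 0.587, 0.237] pointing down, gripper open.
Joint ranges: [-2.6, 2.6], [-0.5, 2.12], [-1.47, 1.34], [0.16, 2.42], [-1.27, 4.41], [0.06, 2.06], [-2.6, 2.6]. Speed limits (rad/s): [2.22, 2.22, 2.79, 2.79, 3.14, 3.14, 3.14].

### API

Orientations are given as a unit quaternion [x, y, z, w].
In Python, from bench import read_state, viewer, r gives the robot as it stands.
- The arm moves only by the tool carry_out, never from a script. Its argument "moves" is a list of rows, each a list of 6 numbers: the shift along the tool's x, y, z in units of 40 mm (1.0 is 40 mm), then the turn, a rotation vector about the tool's x, y, z in units of 8 degrees (1.0 is 8 degrees). A call has 1 to 20 rows; each row shifts and turns the commanded pose from where the row before left it, along the tool's axes as they then stand; what a row does not reach is not made up. A row lasts 1/8 s, in which the tool goes at most 62.5 mm and 10.7 degrees, less where a joint would pass 70% of its speed; a pose out of reach is approached as far as the arm can. A call is refused whole if a number of a shift passes 1 or a number of a turn 1, either way. A call with a gripper value outside its range is refused whole. "fingers" is the finger opening in mm, from 0 to 87, set as the call begins (left out, the last holds). The fingers move at their own pace and stop on an object; "force" is the grip in N (left out, the last holds). Time passes only in rows, so rows that do not move let the fingers close. It gives the time, the measured TCP pose, the force, the opening and the grip force at its end, in the units of the state.
- read_state(): the state, without advancing time (a new reading comes with each control period).
- viewer.camera(name): name is "scene" or "top" or "wrist"; returns a dict with "pixels" (480x640x3 uint8, red, green, blue), "range_z" (480x640 float32, m along the optical axis (not along the pixel's ray), 0 where there is no reading), "fx", "fy", "cx", "cy" (pixels), "xyz" and "orientation" of the camera in the world. Camera axes: x right, y down, z forward; pixel columns grow to the right and rows downward; lengths in m; the calibration is good to about 2 mm. A picture is of the moment at which its call begins.
- r.close_job(): hands the job in; it is judged then, once.
The state is a dict: "time": time; "joint_positions": joint angles; "joint_vel": joint speeds; "joint_torque": joint torques, N m; "ee_pos": TCP position; "eef_rot": TCP orientation; "ft_force": force on the tool from outside, world axes, zero at the start; "torque": the same for the moment, N m; "width": finger opening in m; "grip_force": force on a finger pad.
Only numpy, scipy, OpenCV 4.12 (cv2) and the standard library are available. Lean on these libraries where they do the work, as an engineer would, in place of code of your own. Each camera call takes 0.05 s, during which the arm holds its last target. There are 200 camera calls.

### The job

Make up the two wheel hub kits from the parts on the desk. The board with two pockets gets the large bearing in its large pocket and the large hex nut in its small pocket; the board with three pockets gets the small hex nut in its smallest pocket (at one end), the small bearing in the middle pocket and the domed grease cap in the pocket at the other end. Set every part down flat on its pocket's floor the way up it stands now, do not drop it, and leave the brake piston standing where it is.

Things in the scene. Friction and masses are not known exactly. Their poses are not given: they have to be found in the camera images.
- board_two: Kit board with TWO square pockets: flat plywood board 186 mm long (x) by 114 mm wide (y), 10 mm thick, fixed to the desk; origin at the centre of its underside, z up. The pockets go 6 mm down to a grey floor 4 mm above the underside. Large pocket 90 x 90 mm, centred at board x = -38 mm, y = 0; small pocket 62 x 62 mm, centred at x = +50 mm, y = 0. It lies on the left or the right of the stock.
- board_three: Kit board with THREE square pockets in a row: flat plywood board 244 mm long (x) by 94 mm wide (y), 10 mm thick, fixed to the desk; origin at the centre of its underside, z up. The pockets go 6 mm down to a grey floor 4 mm above the underside. Smallest pocket 52 x 52 mm, centred at board x = -78 mm, y = 0; middle pocket 74 x 74 mm at x = -4 mm, y = 0; other end pocket 72 x 72 mm at x = +80 mm, y = 0. It lies on the other side of the stock from the two-pocket board.
- bearing_large: Large wheel bearing: steel ring with black seals, standing flat, outer diameter 64 mm, bore 34 mm, height 36 mm, about 0.4 kg; grip it across the outside. Origin: centre of its underside, z up.
- bearing_small: Small wheel bearing: steel ring with black seals, standing flat, outer diameter 48 mm, bore 23 mm, height 30 mm, about 0.2 kg; grip it across the outside. Origin: centre of its underside, z up.
- nut_large: Large plain steel hex nut lying flat, 36 mm across flats (42 mm across corners), hole 24 mm, height 22 mm, about 0.1 kg. Origin: centre of its underside, z up. Two of its flats face +y and -y of the nut's own frame (the others every 60 degrees).
- nut_small: Small plain steel hex nut lying flat, 27 mm across flats (31 mm across corners), hole 20 mm, height 16 mm, about 0.05 kg. Origin: centre of its underside, z up. Two of its flats face +y and -y of the nut's own frame (the others every 60 degrees).
- grease_cap: Grease cap: closed steel cap, dome up, total height 30 mm; a rim of 46 mm diameter and 4 mm height at the foot, above it a straight body of 40 mm diameter up to 21 mm, then the dome; about 0.06 kg. Origin: centre of its underside, z up.
- piston: Brake piston: tall steel cup standing mouth up, outer diameter 38 mm, wall 4 mm, height 56 mm. Belongs to neither kit and must stay where it stands. Origin: centre of its underside, z up.
Mind the look-alikes: they are no part of the job. Leave any orange or red look-alike of the nut_small alone.

How it is judged:
At the end, for the whole second after the job is handed in: Each of the five parts lies upright (within 0.1 rad) on the floor of its own pocket (underside 0 to 7.5 mm above the board's underside, centre within 16 mm of the pocket's centre along the board's x and y), released and at rest; the piston stands upright within 15 mm of its starting place (x of bearing_large in the frame of board_two between -0.054 and -0.022 m and y of bearing_large in the frame of board_two between -0.016 and 0.016 m and z of bearing_large in the frame of board_two between 0 and 0.0075 m and angle between each of bearing_large, nut_large, nut_small, bearing_small, grease_cap, piston's own z axis and vertical below 0.1 rad and linear speed of each of bearing_large, nut_large, nut_small, bearing_small, grease_cap below 0.02 m/s and contact force between each of bearing_large, nut_large, nut_small, bearing_small, grease_cap and the fingers below 0.1 N and x of nut_large in the frame of board_two between 0.034 and 0.066 m and y of nut_large in the frame of board_two between -0.016 and 0.016 m and z of nut_large in the frame of board_two between 0 and 0.0075 m and x of nut_small in the frame of board_three between -0.094 and -0.062 m and y of nut_small in the frame of board_three between -0.016 and 0.016 m and z of nut_small in the frame of board_three between 0 and 0.0075 m and x of bearing_small in the frame of board_three between -0.02 and 0.012 m and y of bearing_small in the frame of board_three between -0.016 and 0.016 m and z of bearing_small in the frame of board_three between 0 and 0.0075 m and x of grease_cap in the frame of board_three between 0.064 and 0.096 m and y of grease_cap in the frame of board_three between -0.016 and 0.016 m and z of grease_cap in the frame of board_three between 0 and 0.0075 m and distance of piston from where it was at the start of the episode below 0.015 m); the robot touches nothing.
It fails at once if a part is dropped or flung (over 0.7 m/s within 30 mm of the desk) ((height (world z) of bearing_large below 0.03 m and linear speed of bearing_large above 0.7 m/s) or (height (world z) of nut_large below 0.03 m and linear speed of nut_large above 0.7 m/s) or (height (world z) of nut_small below 0.03 m and linear speed of nut_small above 0.7 m/s) or (height (world z) of bearing_small below 0.03 m and linear speed of bearing_small above 0.7 m/s) or (height (world z) of grease_cap below 0.03 m and linear speed of grease_cap above 0.7 m/s)).
It fails at once if the brake piston is pushed away or lifted (distance of piston from where it was at the start of the episode above 0.03 m).
It also fails if it takes over 128 s, if anything falls off the work surface, if the arm or the gripper's body presses on something with over 40 N, if the wrist force passes 120 N, or if a joint passes its speed limit or range.

## Working session

There is one attempt and no reset: what is moved stays moved. The work goes in short steps, Python scripts to look and compute and a tool call to move; the robot and the scene stay as the last step left them, time stands still between calls to the robot, and variables do not carry over. Pictures are saved under pics/ and viewed, at most 14 in all, crops included, and the job is handed in when it is done.

Besides the shell and the picture viewer there is one more tool, called after "Emit:" as name(argument=value, ...), one argument or row to a line, values as JSON. carry_out: Moves the arm, as the interface text tells. Its arguments: {"type":"object","properties":{"moves":{"type":"array","items":{"type":"array","items":{"type":"number"}}},"fingers":{"type":"number"},"force":{"type":"number"}},"required":["moves"]}

```bash
mkdir -p pics; ls; python3 - <<'E'
from bench import read_state, viewer, r
import cv2,numpy as np
for n in ["top","scene"]:
    c=viewer.camera(n); cv2.imwrite(f"pics/{n}0.png",c["pixels"][:,:,::-1]); np.savez(f"{n}0.npz",**c)
    print(n,c["xyz"],c["orientation"],c["fx"],c["cx"],c["cy"])
print(read_state(), r.finger_overhang)
E
```

```text
pics
top [0.46801487 0.01233506 0.95209091] [-0.7028504   0.70967528 -0.04049622  0.02687675] 450.95030696342184 330.69015894089677 240.63624620697917
scene [0.97495754 0.09715682 0.60743397] [ 0.58003501  0.75554186 -0.24526366 -0.18044839] 433.3818916015777 320.7078267223017 241.41884575173185
{'time': 0.1, 'joint_positions': array([-1.24359773,  0.33279287, -0.06469081,  1.46085018,  0.02161522,
        1.34991542, -0.0885138 ]), 'joint_vel': array([-2.22363278e-03, -2.67402497e-03,  1.68426845e-05, -1.76946859e-03,
        2.34126114e-03, -2.86406361e-04,  5.50726994e-04]), 'joint_torque': array([ 1.20787110e-03, -6.24543285e+01,  2.43872363e-02, -3.90719247e+01,
       -6.14981493e-02,  3.64538259e-02,  8.19685874e-05]), 'ee_pos': array([0.21409228, 0.58683573, 0.23584676]), 'eef_rot': array([ 1.74008978e-01,  9.84743861e-01, -6.30787584e-04, -7.28502842e-05]), 'ft_force': array([-0.65381487,  0.73227972,  0.3933361 ]), 'torque': array([ 0.01096087, -0.02059271,  0.01836105]), 'grip_force': 0.0, 'width': 0.0870608675685472} 0.014
```

View pics/top0.png

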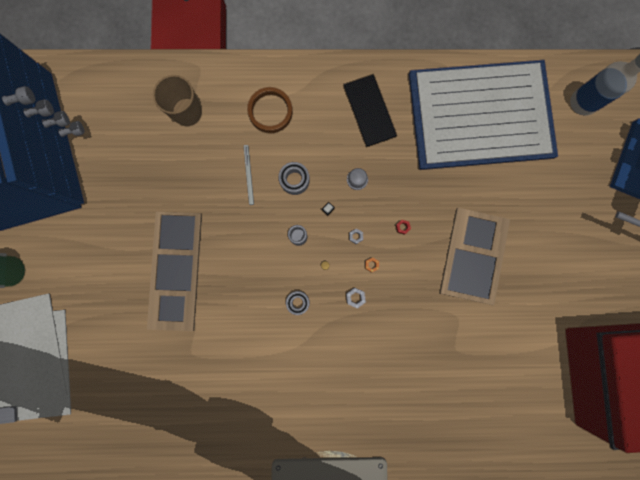

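View pics/scene0.png

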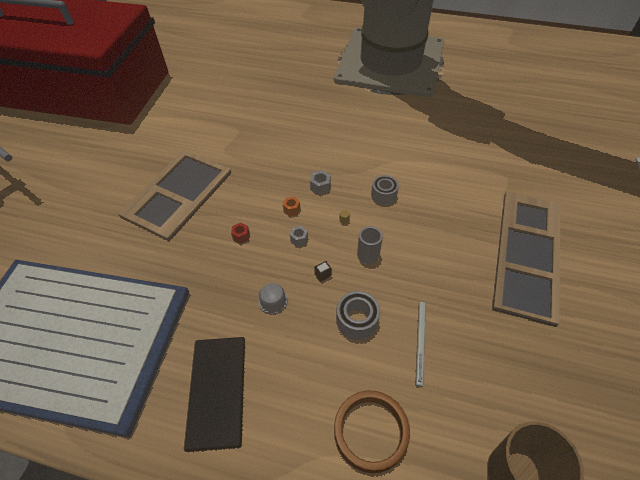

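The top view shows, left to right:
- Board_three is on the left, with its smallest pocket near the robot (171,308).
- Large bearing (294,179), piston (297,235) and small bearing (297,302).
- Cap (358,178), small nut (356,236) and large nut (356,297).
- Board_two is on the right, with its large pocket near the robot (472,274).
- Orange and red decoy nuts are at (372,265) and (403,227).

The scene view agrees with this layout.

```bash
cat >h.py <<'E'
import numpy as np,cv2
from scipy.spatial.transform import Rotation as R
def at_z(c,uv,z):
    uv=np.atleast_2d(np.asarray(uv,float))
    d=np.c_[(uv[:,0]-c["cx"])/c["fx"],(uv[:,1]-c["cy"])/c["fy"],np.ones(len(uv))]
    d=d@R.from_quat(c["orientation"]).as_matrix().T; o=np.asarray(c["xyz"])
    return (o+d*((z-o[2])/d[:,2])[:,None])[:,:2]
def cloud(c):
    v,u=np.mgrid[:480,:640]; Z=c["range_z"]
    p=np.stack([(u-c["cx"])/c["fx"]*Z,(v-c["cy"])/c["fy"]*Z,Z],-1)
    p=p@R.from_quat(c["orientation"]).as_matrix().T+np.asarray(c["xyz"]); p[Z==0]=np.nan
    return p
def go(s,xy,z,yaw=None):
    """rows units: tool shift total (units of 40mm) and yaw turn (units of 8deg). yaw = world deg of closing axis"""
    M=R.from_quat(s["eef_rot"]).as_matrix(); d=np.array([*xy,z])-s["ee_pos"]
    y0=np.degrees(np.arctan2(M[1,1],M[0,1])); t=0
    if yaw is not None:
        t=-((yaw-y0+90)%180-90)   # tool z points down
    # correction to vertical
    print("shift units",np.round(M.T@d/.04,2),"yaw now",round(y0,1),"turn units z",round(t/8,2),"tilt",np.round(M[:,2],3))
E
python3 - <<'E'
from h import *
c=dict(np.load("top0.npz")); p=cloud(c)
print("desk z",np.nanmedian(p[330:420,250:300,2]))
for n,uv,h in [("bl",(294,179),.036),("cap",(358,178),.021),("piston",(297,235),.056),("ns",(356,236),.016),("bs",(297,302),.03),("nl",(356,297),.022)]:
    x,y=uv;w=24
    q=p[y-w:y+w,x-w:x+w].reshape(-1,3); q=q[(q[:,2]>.6*h)&(np.linalg.norm(q[:,:2]-at_z(c,uv,h),axis=1)<.045)]
    q=q[q[:,2]<h+.015]
    (cx,cy),rad=cv2.minEnclosingCircle(q[:,:2].astype(np.float32))
    b=(q[:,:2].max(0)+q[:,:2].min(0))/2
    print(n,"click",at_z(c,uv,h)[0].round(3),"bbox",b.round(3),"size",(np.ptp(q[:,:2],axis=0)*1000).round(),"circ",round(cx,3),round(cy,3),round(rad*2000),"z95",np.percentile(q[:,2],95).round(4))
img=c["pixels"].astype(int); hsv=cv2.cvtColor(c["pixels"],cv2.COLOR_RGB2HSV)
m=np.zeros((480,640),np.uint8)
m[(hsv[...,1]<90)&(hsv[...,2]<130)]=1
for n,uv in [("3small",(171,308)),("3mid",(173,272)),("3end",(177,232)),("2large",(472,274)),("2small",(480,233))]:
    k,l=cv2.connectedComponents(m,connectivity=4); lab=l[uv[1],uv[0]]; v,u=np.nonzero((l==lab)); 
    w=at_z(c,np.c_[u,v],.004)
    rc=cv2.minAreaRect((w*1000).astype(np.float32)); print(n,np.round(rc[0],1),np.round(rc[1],1),round(rc[2],1),len(u))
E
```

```text
desk z -3.9633539076100455e-05
bl click [0.684 0.069] bbox [0.689 0.071] size [63. 62.] circ 0.689 0.07 64 z95 0.0379
cap click [ 0.689 -0.065] bbox [ 0.691 -0.063] size [39. 38.] circ 0.691 -0.063 40 z95 0.0314
piston click [0.566 0.062] bbox [0.568 0.062] size [36. 36.] circ 0.568 0.062 38 z95 0.0585
ns click [ 0.567 -0.059] bbox [ 0.567 -0.059] size [30. 26.] circ 0.567 -0.059 30 z95 0.023
bs click [0.432 0.064] bbox [0.431 0.064] size [47. 45.] circ 0.431 0.064 48 z95 0.0318
nl click [ 0.44  -0.057] bbox [ 0.439 -0.056] size [39. 35.] circ 0.439 -0.056 39 z95 0.0265
3small [499.6 315.6] [ 88.8 244.4] 87.3 4340
3mid [499.6 315.6] [ 88.8 244.4] 87.3 4340
3end [499.6 315.6] [ 88.8 244.4] 87.3 4340
2large [ 486.9 -304.8] [93.7 94.8] 76.6 1937
2small [ 573.1 -324.9] [64.5 66.6] 76.7 914
```

```bash
python3 - <<'E'
from h import *
from bench import read_state
c=dict(np.load("top0.npz"))
hsv=cv2.cvtColor(c["pixels"],cv2.COLOR_RGB2HSV)
print(hsv[308,171],hsv[272,152],hsv[290,173],hsv[232,177])
m=((hsv[...,1]<60)|((hsv[...,0]>90)&(hsv[...,0]<140))).astype(np.uint8)&(hsv[...,2]<130).astype(np.uint8)
k,l=cv2.connectedComponents(cv2.erode(m,np.ones((3,3))),connectivity=4)
for n,uv in [("3small",(171,308)),("3mid",(173,272)),("3end",(177,232))]:
    v,u=np.nonzero(l==l[uv[1],uv[0]]); w=at_z(c,np.c_[u,v],.004)
    rc=cv2.minAreaRect((w*1000).astype(np.float32)); print(n,np.round(rc[0],1),np.round(rc[1],1),round(rc[2],1),len(u))
s=read_state()
go(s,(.567,-.059),.16,90)
go(s,(.439,-.056),.16,90)
E
```

```text
[120  12  85] [ 16  86 139] [13 51 90] [115  19  82]
3small [421.2 324.5] [46.5 48.3] 87.0 536
3mid [495.5 320.8] [68.7 70.2] 87.3 1122
3end [579.5 316.8] [66.7 67.3] 87.4 1017
shift units [-13.82 -12.14   1.91] yaw now 70.0 turn units z -2.51 tilt [-0.    -0.001 -1.   ]
shift units [-10.79 -13.17   1.91] yaw now 70.0 turn units z -2.51 tilt [-0.    -0.001 -1.   ]
```

Emit:
carry_out(
  moves=[
    [-0.87, -0.91, 0, 0, 0, 0],
    [-0.87, -0.91, 0, 0, 0, 0],
    [-0.87, -0.91, 0, 0, 0, 0],
    [-0.87, -0.91, 0, 0, 0, 0],
    [-0.87, -0.91, 0, 0, 0, 0],
    [-0.87, -0.91, 0, 0, 0, 0],
    [-0.87, -0.91, 0, 0, 0, 0],
    [-0.87, -0.91, 0, 0, 0, 0],
    [-0.87, -0.91, 0, 0, 0, 0],
    [-0.87, -0.91, 0, 0, 0, 0],
    [-0.87, -0.91, 0, 0, 0, 0],
    [-0.87, -0.91, 0, 0, 0, 0],
    [-0.87, -0.91, 0, 0, 0, 0],
    [-0.87, -0.91, 0, 0, 0, 0],
    [0, 0, 0, 0, 0, -0.84],
    [0, 0, 0, 0, 0, -0.84],
    [0, 0, 0, 0, 0, -0.84],
    [0, 0, 0, 0, 0, 0],
    [0, 0, 0, 0, 0, 0],
  ],
)

```text
time: 2.48
ee_pos: [0.4971, -0.0585, 0.2364]
eef_rot: [0.0, 1.0, 0.0, -0.0]
ft_force: [1.0, 0.4, -0.4]
width: 0.0868
grip_force: 0.0
```

```bash
python3 - <<'E'
from h import *
from bench import read_state,viewer
s=read_state(); go(s,(.439,-.056),.12,90); print(s["ee_pos"],s["time"])
c=viewer.camera("wrist"); np.savez("w1.npz",**c); cv2.imwrite("pics/w1.png",c["pixels"][:,:,::-1]); print(c["xyz"],c["fx"])
E
```

```text
shift units [1.45 0.06 2.91] yaw now 90.0 turn units z -0.0 tilt [-0.  0. -1.]
[ 0.4971359  -0.05850411  0.23640329] 2.475
[ 0.43054294 -0.05824501  0.38588315] 365.0916141500052
```

View pics/w1.png

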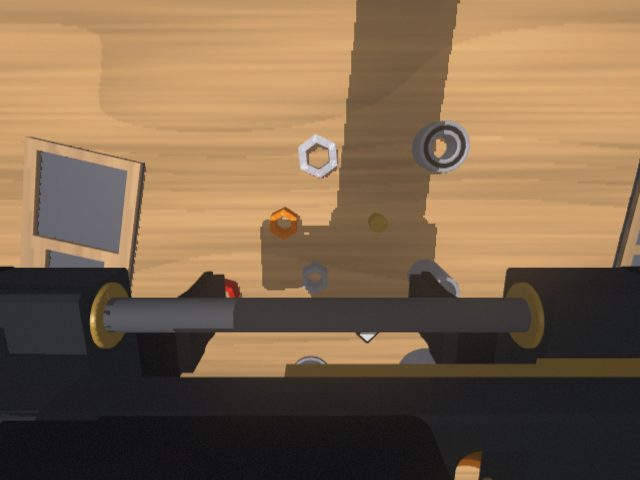

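The wrist view shows the large nut at (318,156) and the small nut at (315,277), both with flats facing roughly left and right, i.e. along world y. The small bearing is at (441,147).

```bash
python3 - <<'E'
from h import *
c=dict(np.load("w1.npz")); p=cloud(c)
for n,(x,y),h in [("nl",(318,156),.022),("ns",(315,277),.016),("bs",(441,147),.030)]:
    w=35; q=p[y-w:y+w,x-w:x+w].reshape(-1,3); q=q[(abs(q[:,2]-h)<.005)&(np.linalg.norm(q[:,:2]-at_z(c,(x,y),h),axis=1)<.04)]
    hull=cv2.convexHull((q[:,:2]*1000).astype(np.float32))[:,0]
    best=[]
    for a in range(60,121,2):
        # average width over 3 flats
        ws=[np.ptp(hull@[np.cos(np.radians(b)),np.sin(np.radians(b))]) for b in (a,a+60,a-60)]
        best.append((np.mean(ws),a,ws[0]))
    b=sorted(best)[:4]; print(n,len(q),np.median(q[:,2]).round(4),"ctr",((q[:,:2].max(0)+q[:,:2].min(0))/2).round(4),[(round(x,1),a,round(v,1)) for x,a,v in b])
E
```

```text
nl 785 0.0251 ctr [ 0.4366 -0.0581] [(np.float64(35.9), 96, np.float64(35.9)), (np.float64(36.2), 98, np.float64(36.3)), (np.float64(36.3), 94, np.float64(36.1)), (np.float64(36.7), 100, np.float64(36.8))]
ns 254 0.0199 ctr [ 0.5641 -0.0607] [(np.float64(27.3), 90, np.float64(26.8)), (np.float64(27.4), 92, np.float64(27.0)), (np.float64(27.7), 94, np.float64(27.4)), (np.float64(27.7), 88, np.float64(27.3))]
bs 1695 0.0303 ctr [0.4278 0.0615] [(np.float64(47.1), 60, np.float64(47.6)), (np.float64(47.1), 120, np.float64(47.0)), (np.float64(47.1), 62, np.float64(47.4)), (np.float64(47.1), 64, np.float64(47.4))]
```

Emit:
carry_out(
  fingers=60,
  force=25,
  moves=[
    [0.74, 0.02, 0.5, 0, 0, 0],
    [0.74, 0.02, 0.5, 0, 0, 0],
    [0, 0, 0.8, 0, 0, -0.75],
    [0, 0, 0.8, 0, 0, 0],
    [0, 0, 0.8, 0, 0, 0],
    [0, 0, 0.8, 0, 0, 0],
    [0, 0, 0.5, 0, 0, 0],
    [0, 0, 0.4, 0, 0, 0],
    [0, 0, 0.23, 0, 0, 0],
    [0, 0, 0, 0, 0, 0],
    [0, 0, 0, 0, 0, 0],
  ],
)

```text
time: 3.9
ee_pos: [0.4385, -0.0571, 0.0239]
eef_rot: [-0.053, 0.999, 0.0, 0.0]
ft_force: [-1.4, 0.2, 0.5]
width: 0.06
grip_force: 0.0
```

Emit:
carry_out(
  fingers=20,
  moves=[
    [0, 0, 0, 0, 0, 0],
    [0, 0, 0, 0, 0, 0],
    [0, 0, 0, 0, 0, 0],
    [0, 0, 0, 0, 0, 0],
    [0, 0, 0, 0, 0, 0],
    [0, 0, 0, 0, 0, 0],
    [0, 0, 0, 0, 0, 0],
    [0, 0, 0, 0, 0, 0],
  ],
)

```text
time: 4.9
ee_pos: [0.4381, -0.057, 0.0234]
eef_rot: [-0.053, 0.999, 0.0, 0.0]
ft_force: [-1.3, -0.4, 5.4]
width: 0.0358
grip_force: 25.0
```

Emit:
carry_out(
  moves=[
    [0, 0, -0.6, 0, 0, 0],
    [0, 0, -0.9, 0, 0, 0],
    [0, 0, -0.5, 0, 0, 0],
    [-0.33, -0.88, 0, 0, 0, 0],
    [-0.33, -0.88, 0, 0, 0, 0],
    [-0.33, -0.88, 0, 0, 0, 0],
    [-0.33, -0.88, 0, 0, 0, 0],
    [-0.33, -0.88, 0, 0, 0, 0],
    [-0.33, -0.88, 0, 0, 0, 0],
    [-0.33, -0.88, 0, 0, 0, 0],
    [-0.33, -0.88, 0, 0, 0, 0],
    [0, 0, 0, 0, 0, 0],
    [0, 0, 0, 0, 0, 0],
  ],
)

```text
time: 6.52
ee_pos: [0.5726, -0.3252, 0.1025]
eef_rot: [-0.053, 0.999, 0.0, -0.001]
ft_force: [-0.4, -0.0, -1.5]
width: 0.0357
grip_force: 25.0
```

```bash
python3 - <<'E'
from h import *
from bench import read_state,viewer
s=read_state(); go(s,(.5731,-.3249),.0275); print(s["ee_pos"],s["time"],s["width"])
c=viewer.camera("wrist"); np.savez("w2.npz",**c); cv2.imwrite("pics/w2.png",c["pixels"][:,:,::-1])
E
```

```text
shift units [-0.02  0.    1.88] yaw now 96.1 turn units z 0.0 tilt [-0.001  0.001 -1.   ]
[ 0.57260082 -0.32516337  0.1025128 ] 6.525 0.035705441756751444
```

View pics/w2.png

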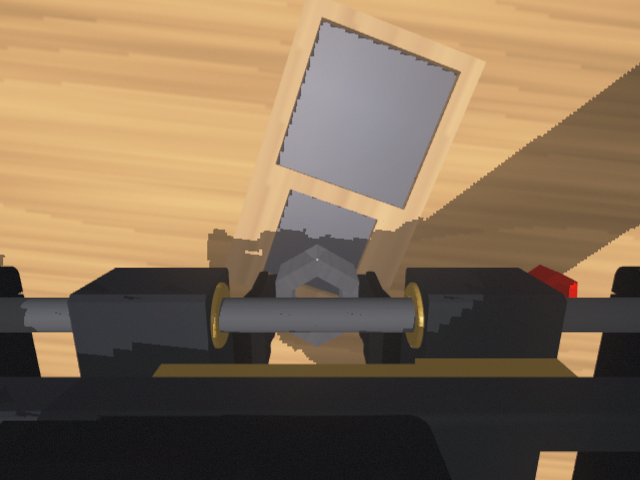

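The nut is held at (317,295) above the small pocket, and the large pocket shows at (365,115).

Emit:
carry_out(
  moves=[
    [0, 0, 0.6, 0, 0, 0],
    [0, 0, 0.6, 0, 0, 0],
    [0, 0, 0.4, 0, 0, 0],
    [0, 0, 0.2, 0, 0, 0],
    [0, 0, 0.06, 0, 0, 0],
    [0, 0, 0, 0, 0, 0],
    [0, 0, 0, 0, 0, 0],
  ],
)

```text
time: 7.45
ee_pos: [0.5734, -0.326, 0.0296]
eef_rot: [-0.053, 0.999, -0.0, 0.0]
ft_force: [0.9, -0.1, -0.2]
width: 0.0359
grip_force: 25.0
```

Emit:
carry_out(
  moves=[
    [0, 0, 0.03, 0, 0, 0],
    [0, 0, 0.02, 0, 0, 0],
    [0, 0, 0, 0, 0, 0],
    [0, 0, 0, 0, 0, 0],
  ],
)

```text
time: 7.95
ee_pos: [0.5732, -0.3259, 0.0276]
eef_rot: [-0.053, 0.999, 0.0, 0.0]
ft_force: [-2.1, 1.1, 6.0]
width: 0.0361
grip_force: 25.0
```

Emit:
carry_out(
  fingers=56,
  moves=[
    [0, 0, 0, 0, 0, 0],
    [0, 0, 0, 0, 0, 0],
    [0, 0, 0, 0, 0, 0],
    [0, 0, 0, 0, 0, 0],
    [0, 0, -0.2, 0, 0, 0],
    [0, 0, -0.6, 0, 0, 0],
    [0, 0, -0.9, 0, 0, 0],
    [0, 0, -0.6, 0, 0, 0],
  ],
)

```text
time: 8.95
ee_pos: [0.5734, -0.3263, 0.1212]
eef_rot: [-0.053, 0.999, -0.0, 0.001]
ft_force: [-0.4, 0.3, -0.3]
width: 0.0559
grip_force: 0.0
```

Emit:
carry_out(
  fingers=87,
  moves=[
    [-0.35, 0.86, 0, 0, 0, 0],
    [-0.35, 0.86, 0, 0, 0, 0],
    [-0.35, 0.86, 0, 0, 0, 0],
    [-0.35, 0.86, 0, 0, 0, 0],
    [-0.35, 0.86, 0, 0, 0, 0],
    [-0.35, 0.86, 0, 0, 0, 0],
    [-0.35, 0.86, 0, 0, 0, 0],
    [-0.35, 0.86, 0, 0, 0, 0],
    [-0.35, 0.86, 0, 0, 0, 0],
    [-0.35, 0.86, 0, 0, 0, 0],
    [-0.35, 0.86, 0, 0, 0, 0.75],
    [0, 0, 0, 0, 0, 0],
    [0, 0, 0, 0, 0, 0],
  ],
)

```text
time: 10.58
ee_pos: [0.6858, 0.066, 0.1193]
eef_rot: [-0.001, 1.0, -0.0, 0.0]
ft_force: [-0.4, -0.3, 0.3]
width: 0.0868
grip_force: 0.0
```

```bash
python3 - <<'E'
from h import *
from bench import read_state,viewer
s=read_state(); print(s["ee_pos"],s["width"])
go(s,(.688,.069),.030,90)
c=viewer.camera("wrist"); np.savez("w3.npz",**c); cv2.imwrite("pics/w3.png",c["pixels"][:,:,::-1])
c=viewer.camera("top"); p=cloud(c)
x,y=480,233; q=p[y-20:y+20,x-20:x+20].reshape(-1,3);q=q[q[:,2]>.018]; print("nl",q.mean(0),((q.max(0)+q.min(0))/2).round(4))
E
```

```text
[0.68580874 0.06602178 0.11931367] 0.08678358705972337
shift units [-0.05  0.08  2.23] yaw now 90.1 turn units z 0.02 tilt [ 0.    -0.001 -1.   ]
nl [ 0.57362008 -0.32267876  0.02620524] [ 0.5742 -0.3238  0.0247]
```

View pics/w3.png

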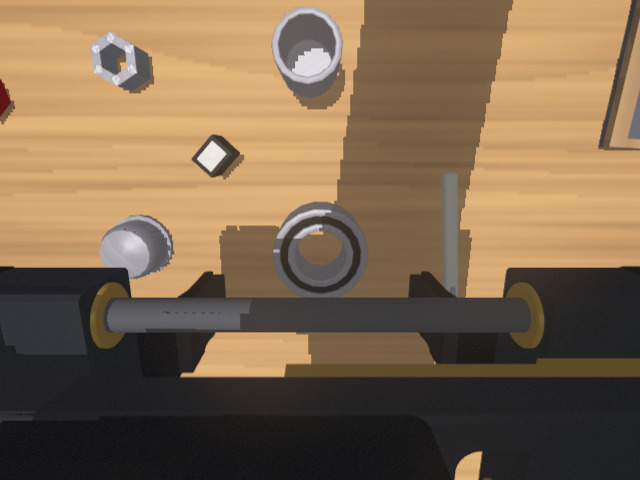

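Bearing centred at (320,250) between the fingers, path clear.

Emit:
carry_out(
  fingers=87,
  force=45,
  moves=[
    [-0.05, 0.08, 0.6, 0, 0, 0],
    [0, 0, 0.6, 0, 0, 0],
    [0, 0, 0.5, 0, 0, 0],
    [0, 0, 0.3, 0, 0, 0],
    [0, 0, 0.23, 0, 0, 0],
    [0, 0, 0, 0, 0, 0],
  ],
)

```text
time: 11.42
ee_pos: [0.6877, 0.07, 0.0293]
eef_rot: [-0.001, 1.0, -0.0, -0.0]
ft_force: [0.6, -0.1, -1.0]
width: 0.0867
grip_force: 0.0
```

Emit:
carry_out(
  fingers=50,
  moves=[
    [0, 0, 0, 0, 0, 0],
    [0, 0, 0, 0, 0, 0],
    [0, 0, 0, 0, 0, 0],
    [0, 0, 0, 0, 0, 0],
    [0, 0, 0, 0, 0, 0],
    [0, 0, 0, 0, 0, 0],
  ],
)

```text
time: 12.18
ee_pos: [0.6881, 0.0697, 0.0302]
eef_rot: [-0.001, 1.0, -0.0, 0.0]
ft_force: [-0.9, -1.4, 5.3]
width: 0.0629
grip_force: 45.0
```

Emit:
carry_out(
  moves=[
    [0, 0, -0.6, 0, 0, 0],
    [0, 0, -0.9, 0, 0, 0],
    [0, 0, -0.7, 0, 0, 0],
    [0.42, -0.78, 0, 0, 0, 0],
    [0.42, -0.78, 0, 0, 0, 0],
    [0.42, -0.78, 0, 0, 0, 0],
    [0.42, -0.78, 0, 0, 0, 0],
    [0.42, -0.78, 0, 0, 0, 0],
    [0.42, -0.78, 0, 0, 0, 0],
    [0.42, -0.78, 0, 0, 0, 0],
    [0.42, -0.78, 0, 0, 0, 0],
    [0.42, -0.78, 0, 0, 0, 0],
    [0.42, -0.78, 0, 0, 0, 0],
    [0.42, -0.78, 0, 0, 0, 0],
    [0.42, -0.78, 0, 0, 0, 0],
    [0, 0, 0, 0, 0, 0.8],
    [0, 0, 0, 0, 0, 0.8],
    [0, 0, 0, 0, 0, 0],
    [0, 0, 0, 0, 0, 0],
  ],
)

```text
time: 14.55
ee_pos: [0.487, -0.3043, 0.1174]
eef_rot: [0.109, 0.994, 0.0, -0.0]
ft_force: [-0.4, -1.0, -2.9]
width: 0.0628
grip_force: 45.0
```

```bash
python3 - <<'E'
from h import *
from bench import read_state,viewer
s=read_state(); print(s["ee_pos"],s["width"])
go(s,(.4869,-.3048),.0345,77)
c=viewer.camera("wrist"); cv2.imwrite("pics/w4.png",c["pixels"][:,:,::-1])
E
```

```text
[ 0.48699241 -0.30428344  0.11737625] 0.06279786351554925
shift units [-0.   -0.01  2.07] yaw now 77.5 turn units z 0.06 tilt [-0.  0. -1.]
```

View pics/w4.png

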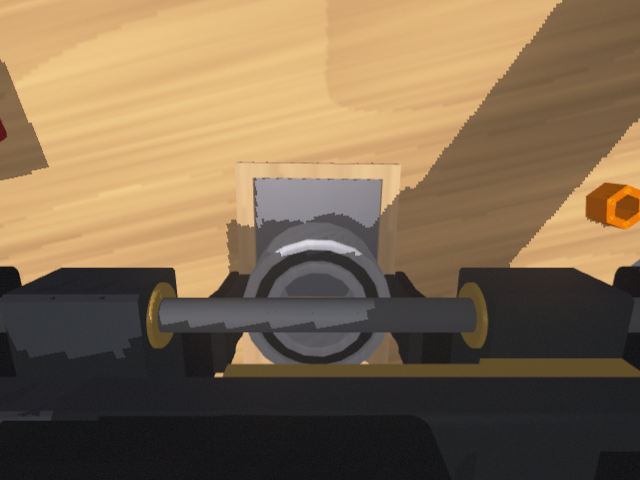

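The bearing at (318,305) lies square with the pocket, which is centred on column 318.

Emit:
carry_out(
  moves=[
    [0, 0, 0.6, 0, 0, 0],
    [0, 0, 0.6, 0, 0, 0],
    [0, 0, 0.4, 0, 0, 0],
    [0, 0, 0.25, 0, 0, 0],
    [0, 0, 0.15, 0, 0, 0],
    [0, 0, 0, 0, 0, 0],
    [0, 0, 0.03, 0, 0, 0],
    [0, 0, 0.02, 0, 0, 0],
    [0, 0, 0, 0, 0, 0],
    [0, 0, 0, 0, 0, 0],
  ],
)

```text
time: 15.85
ee_pos: [0.4871, -0.3047, 0.0358]
eef_rot: [0.11, 0.994, 0.0, 0.0]
ft_force: [0.6, 0.0, -2.3]
width: 0.063
grip_force: 45.0
```

Emit:
carry_out(
  moves=[
    [0, 0, 0.02, 0, 0, 0],
    [0, 0, 0.02, 0, 0, 0],
    [0, 0, 0, 0, 0, 0],
    [0, 0, 0, 0, 0, 0],
  ],
)

```text
time: 16.35
ee_pos: [0.487, -0.3047, 0.0342]
eef_rot: [0.11, 0.994, 0.0, 0.0]
ft_force: [-0.5, 1.7, 1.0]
width: 0.0632
grip_force: 45.0
```

Emit:
carry_out(
  fingers=80,
  moves=[
    [0, 0, 0, 0, 0, 0],
    [0, 0, 0, 0, 0, 0],
    [0, 0, 0, 0, 0, 0],
    [0, 0, 0, 0, 0, 0],
    [0, 0, -0.2, 0, 0, 0],
    [0, 0, -0.6, 0, 0, 0],
    [0, 0, -0.9, 0, 0, 0],
    [0, 0, -0.9, 0, 0, 0],
  ],
)

```text
time: 17.35
ee_pos: [0.4869, -0.3049, 0.1397]
eef_rot: [0.111, 0.994, -0.0, 0.0]
ft_force: [0.4, 0.3, 0.4]
width: 0.0801
grip_force: 0.0
```

Emit:
carry_out(
  fingers=54,
  moves=[
    [-0.07, 0.8, 0, 0, 0, 0],
    [-0.07, 0.8, 0, 0, 0, 0],
    [-0.07, 0.8, 0, 0, 0, 0],
    [-0.07, 0.8, 0, 0, 0, 0],
    [-0.07, 0.8, 0, 0, 0, 0],
    [-0.07, 0.8, 0, 0, 0, 0],
    [-0.07, 0.8, 0, 0, 0, 0],
    [-0.07, 0.8, 0, 0, 0, 0],
    [0, 0, 0, 0, 0, -0.85],
    [0, 0, 0, 0, 0, -0.85],
    [0, 0, 0, 0, 0, 0],
    [0, 0, 0, 0, 0, 0],
  ],
)

```text
time: 18.85
ee_pos: [0.5651, -0.0601, 0.1384]
eef_rot: [-0.007, 1.0, 0.0, 0.0]
ft_force: [0.7, 0.3, -1.0]
width: 0.054
grip_force: 0.0
```

```bash
python3 - <<'E'
from h import *
from bench import read_state,viewer
s=read_state(); print(s["ee_pos"],s["width"])
go(s,(.5655,-.060),.022,91)
c=viewer.camera("wrist"); cv2.imwrite("pics/w5.png",c["pixels"][:,:,::-1])
c=viewer.camera("top"); p=cloud(c)
x,y=472,274; q=p[y-25:y+25,x-25:x+25].reshape(-1,3);q=q[q[:,2]>.029]; print("bl",((q.max(0)+q.min(0))/2).round(4),np.median(q[:,2]))
E
```

```text
[ 0.56509418 -0.06007074  0.13841296] 0.054045913546947974
shift units [-0.01  0.    2.91] yaw now 90.7 turn units z -0.03 tilt [ 0.  0. -1.]
bl [ 0.4888 -0.302   0.0364] 0.03828813365810224
```

View pics/w5.png

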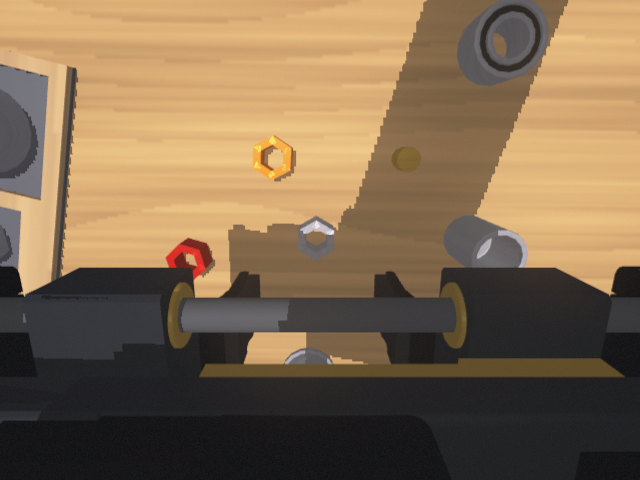

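The small nut is at (316,238), in line with the tool and with its flats facing the fingers. The red and orange decoys are clear.

Emit:
carry_out(
  force=25,
  moves=[
    [0, 0, 0.8, 0, 0, 0],
    [0, 0, 0.8, 0, 0, 0],
    [0, 0, 0.6, 0, 0, 0],
    [0, 0, 0.4, 0, 0, 0],
    [0, 0, 0.22, 0, 0, 0],
    [0, 0, 0.08, 0, 0, 0],
    [0, 0, 0, 0, 0, 0],
  ],
)

```text
time: 19.82
ee_pos: [0.5654, -0.0599, 0.0226]
eef_rot: [-0.008, 1.0, 0.0, 0.0]
ft_force: [-0.5, -0.3, 0.2]
width: 0.054
grip_force: 0.0
```

Emit:
carry_out(
  fingers=15,
  moves=[
    [0, 0, 0, 0, 0, 0],
    [0, 0, 0, 0, 0, 0],
    [0, 0, 0, 0, 0, 0],
    [0, 0, 0, 0, 0, 0],
    [0, 0, 0, 0, 0, 0],
    [0, 0, 0, 0, 0, 0],
  ],
)

```text
time: 20.58
ee_pos: [0.5651, -0.0599, 0.0222]
eef_rot: [-0.008, 1.0, 0.0, 0.0]
ft_force: [-0.8, 0.7, 2.2]
width: 0.0265
grip_force: 25.0
```

Emit:
carry_out(
  moves=[
    [0, 0, -0.6, 0, 0, 0],
    [0, 0, -0.9, 0, 0, 0],
    [0, 0, -0.9, 0, 0, 0],
    [0, 0, -0.3, 0, 0, 0],
    [0.286, 0.806, 0, 0, 0, 0],
    [0.286, 0.806, 0, 0, 0, 0],
    [0.286, 0.806, 0, 0, 0, 0],
    [0.286, 0.806, 0, 0, 0, 0],
    [0.286, 0.806, 0, 0, 0, 0],
    [0.286, 0.806, 0, 0, 0, 0],
    [0.286, 0.806, 0, 0, 0, 0],
    [0.286, 0.806, 0, 0, 0, 0],
    [0.286, 0.806, 0, 0, 0, 0],
    [0.286, 0.806, 0, 0, 0, 0],
    [0.286, 0.806, 0, 0, 0, 0],
    [0.286, 0.806, 0, 0, 0, 0],
    [0, 0, 0, 0, 0, 0.5],
    [0, 0, 0, 0, 0, 0],
    [0, 0, 0, 0, 0, 0],
  ],
)

```text
time: 22.95
ee_pos: [0.4216, 0.3241, 0.1297]
eef_rot: [0.027, 1.0, -0.0, -0.0]
ft_force: [0.0, -0.5, -0.7]
width: 0.0266
grip_force: 25.0
```

```bash
python3 - <<'E'
from h import *
from bench import read_state,viewer
s=read_state(); print(s["ee_pos"],s["width"])
go(s,(.4212,.3245),.026,87)
c=viewer.camera("wrist"); cv2.imwrite("pics/w6.png",c["pixels"][:,:,::-1])
E
```

```text
[0.42160035 0.32409117 0.1296878 ] 0.026612006602382953
shift units [0.01 0.01 2.59] yaw now 87.0 turn units z -0.01 tilt [-0.    -0.001 -1.   ]
```

View pics/w6.png

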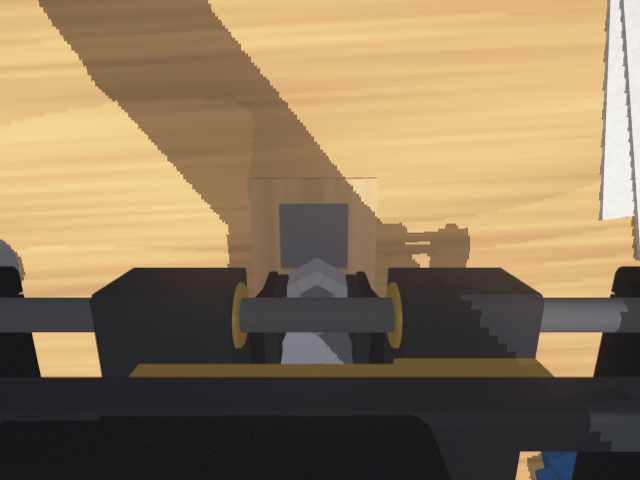

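The nut at (318,290) is in line with the smallest pocket, whose centre column is about 314.

Emit:
carry_out(
  moves=[
    [0, 0, 0.7, 0, 0, 0],
    [0, 0, 0.7, 0, 0, 0],
    [0, 0, 0.5, 0, 0, 0],
    [0, 0, 0.35, 0, 0, 0],
    [0, 0, 0.2, 0, 0, 0],
    [0, 0, 0.08, 0, 0, 0],
    [0, 0, 0, 0, 0, 0],
    [0, 0, 0.03, 0, 0, 0],
    [0, 0, 0.03, 0, 0, 0],
    [0, 0, 0, 0, 0, 0],
    [0, 0, 0, 0, 0, 0],
  ],
)

```text
time: 24.38
ee_pos: [0.4216, 0.3248, 0.0266]
eef_rot: [0.027, 1.0, 0.0, 0.0]
ft_force: [0.7, -0.5, -0.8]
width: 0.0265
grip_force: 25.0
```

Emit:
carry_out(
  moves=[
    [0, 0, 0.02, 0, 0, 0],
    [0, 0, 0, 0, 0, 0],
    [0, 0, 0, 0, 0, 0],
  ],
)

```text
time: 24.75
ee_pos: [0.4217, 0.3248, 0.0262]
eef_rot: [0.027, 1.0, 0.0, -0.0]
ft_force: [-1.2, -0.8, 6.3]
width: 0.0266
grip_force: 25.0
```

Emit:
carry_out(
  fingers=50,
  moves=[
    [0, 0, 0, 0, 0, 0],
    [0, 0, 0, 0, 0, 0],
    [0, 0, 0, 0, 0, 0],
    [0, 0, 0, 0, 0, 0],
    [0, 0, -0.2, 0, 0, 0],
    [0, 0, -0.6, 0, 0, 0],
    [0, 0, -0.9, 0, 0, 0],
    [0, 0, -0.9, 0, 0, 0],
  ],
)

```text
time: 25.75
ee_pos: [0.4216, 0.3246, 0.1313]
eef_rot: [0.027, 1.0, 0.0, 0.0]
ft_force: [0.6, 1.2, 0.5]
width: 0.0497
grip_force: 0.0
```

Emit:
carry_out(
  fingers=76,
  moves=[
    [-0.07, -0.82, 0, 0, 0, 0],
    [-0.07, -0.82, 0, 0, 0, 0],
    [-0.07, -0.82, 0, 0, 0, 0],
    [-0.07, -0.82, 0, 0, 0, 0],
    [-0.07, -0.82, 0, 0, 0, 0],
    [-0.07, -0.82, 0, 0, 0, 0],
    [-0.07, -0.82, 0, 0, 0, 0],
    [-0.07, -0.82, 0, 0, 0, 0],
    [0, 0, 0, 0, 0, 0],
    [0, 0, 0, 0, 0, 0],
  ],
)

```text
time: 27.0
ee_pos: [0.43, 0.0621, 0.1301]
eef_rot: [0.027, 1.0, 0.0, 0.0]
ft_force: [0.1, -0.4, 0.3]
width: 0.0759
grip_force: 0.0
```

```bash
python3 - <<'E'
from h import *
from bench import read_state,viewer
s=read_state(); print(s["ee_pos"],s["width"])
go(s,(.429,.063),.028,87)
c=viewer.camera("wrist"); cv2.imwrite("pics/w7.png",c["pixels"][:,:,::-1])
c=viewer.camera("top"); p=cloud(c)
x,y=171,308; q=p[y-15:y+15,x-15:x+15].reshape(-1,3);q=q[q[:,2]>.014]; print("ns",((q.max(0)+q.min(0))/2).round(4),np.median(q[:,2]))
E
```

```text
[0.42996637 0.06209556 0.13007255] 0.0759289322044829
shift units [0.03 0.02 2.55] yaw now 86.9 turn units z -0.01 tilt [ 0.     0.001 -1.   ]
ns [0.4286 0.3216 0.0213] 0.023459753258143423
```

View pics/w7.png

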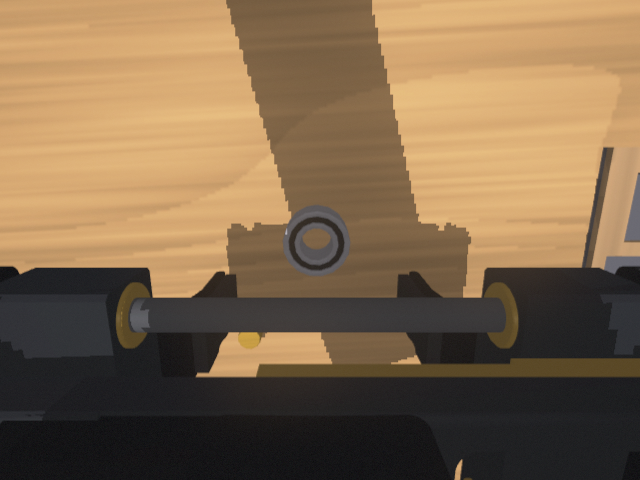

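The small bearing is at (317,240), centred between the fingers. The yellow piece at (249,340) is clear in x.

Emit:
carry_out(
  force=35,
  moves=[
    [0.03, 0.02, 0.8, 0, 0, 0],
    [0, 0, 0.7, 0, 0, 0],
    [0, 0, 0.5, 0, 0, 0],
    [0, 0, 0.35, 0, 0, 0],
    [0, 0, 0.2, 0, 0, 0],
    [0, 0, 0, 0, 0, 0],
  ],
)

```text
time: 27.85
ee_pos: [0.4286, 0.0624, 0.0276]
eef_rot: [0.027, 1.0, -0.0, -0.0]
ft_force: [0.1, 0.8, -0.3]
width: 0.0761
grip_force: 0.0
```

Emit:
carry_out(
  fingers=35,
  moves=[
    [0, 0, 0, 0, 0, 0],
    [0, 0, 0, 0, 0, 0],
    [0, 0, 0, 0, 0, 0],
    [0, 0, 0, 0, 0, 0],
    [0, 0, 0, 0, 0, 0],
    [0, 0, 0, 0, 0, 0],
  ],
)

```text
time: 28.6
ee_pos: [0.4288, 0.0625, 0.0279]
eef_rot: [0.027, 1.0, 0.0, 0.0]
ft_force: [-1.9, 0.1, 4.5]
width: 0.047
grip_force: 35.0
```

Emit:
carry_out(
  moves=[
    [0, 0, -0.6, 0, 0, 0],
    [0, 0, -0.9, 0, 0, 0],
    [0, 0, -0.9, 0, 0, 0],
    [-0.166, 0.817, 0, 0, 0, 0],
    [-0.166, 0.817, 0, 0, 0, 0],
    [-0.166, 0.817, 0, 0, 0, 0],
    [-0.166, 0.817, 0, 0, 0, 0],
    [-0.166, 0.817, 0, 0, 0, 0],
    [-0.166, 0.817, 0, 0, 0, 0],
    [-0.166, 0.817, 0, 0, 0, 0],
    [-0.166, 0.817, 0, 0, 0, 0],
    [0, 0, 0, 0, 0, 0],
    [0, 0, 0, 0, 0, 0],
  ],
)

```text
time: 30.22
ee_pos: [0.4956, 0.3196, 0.1231]
eef_rot: [0.027, 1.0, -0.001, -0.0]
ft_force: [0.4, -0.6, -1.7]
width: 0.0473
grip_force: 35.0
```

```bash
python3 - <<'E'
from h import *
from bench import read_state,viewer
s=read_state(); print(s["ee_pos"],s["width"])
go(s,(.4955,.3208),.032,87)
c=viewer.camera("wrist"); cv2.imwrite("pics/w8.png",c["pixels"][:,:,::-1])
E
```

```text
[0.49557243 0.31960791 0.12311984] 0.04726689631938549
shift units [0.   0.03 2.28] yaw now 86.9 turn units z -0.01 tilt [-0.001 -0.001 -1.   ]
```

View pics/w8.png

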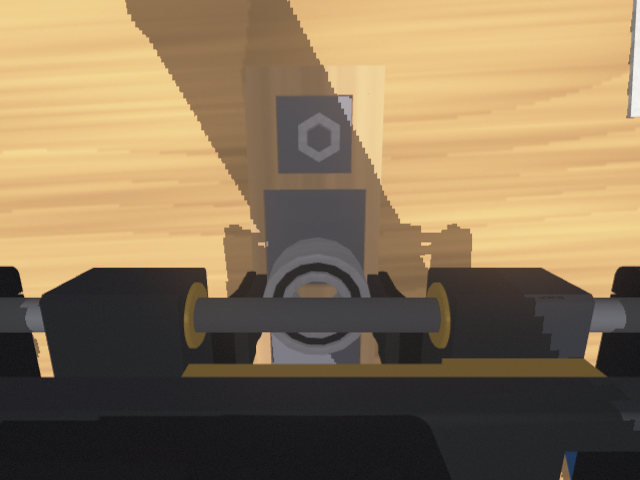

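The small nut sits in the centre of its pocket at (319,137). The bearing at (318,297) is over the middle pocket.

Emit:
carry_out(
  moves=[
    [0, 0.02, 0.7, 0, 0, 0],
    [0, 0, 0.6, 0, 0, 0],
    [0, 0, 0.4, 0, 0, 0],
    [0, 0, 0.3, 0, 0, 0],
    [0, 0, 0.17, 0, 0, 0],
    [0, 0, 0, 0, 0, 0],
    [0, 0, 0.05, 0, 0, 0],
    [0, 0, 0.03, 0, 0, 0],
    [0, 0, 0, 0, 0, 0],
    [0, 0, 0, 0, 0, 0],
  ],
)

```text
time: 31.52
ee_pos: [0.4959, 0.3214, 0.0339]
eef_rot: [0.027, 1.0, 0.0, 0.0]
ft_force: [0.1, -0.1, -2.1]
width: 0.0471
grip_force: 35.0
```

Emit:
carry_out(
  moves=[
    [0, 0, 0.03, 0, 0, 0],
    [0, 0, 0.02, 0, 0, 0],
    [0, 0, 0, 0, 0, 0],
    [0, 0, 0, 0, 0, 0],
  ],
)

```text
time: 32.02
ee_pos: [0.4958, 0.3214, 0.032]
eef_rot: [0.027, 1.0, 0.0, -0.0]
ft_force: [-1.6, -0.3, 3.9]
width: 0.0469
grip_force: 35.0
```

Emit:
carry_out(
  fingers=70,
  moves=[
    [0, 0, 0, 0, 0, 0],
    [0, 0, 0, 0, 0, 0],
    [0, 0, 0, 0, 0, 0],
    [0, 0, 0, 0, 0, 0],
    [0, 0, -0.2, 0, 0, 0],
    [0, 0, -0.6, 0, 0, 0],
    [0, 0, -0.9, 0, 0, 0],
    [0, 0, -0.9, 0, 0, 0],
    [0, 0, -0.3, 0, 0, 0],
  ],
)

```text
time: 33.15
ee_pos: [0.4969, 0.3219, 0.1505]
eef_rot: [0.027, 1.0, 0.001, 0.001]
ft_force: [-0.3, -0.2, -1.7]
width: 0.0698
grip_force: 0.0
```

Emit:
carry_out(
  fingers=70,
  moves=[
    [-0.445, -0.782, 0, 0, 0, 0],
    [-0.445, -0.782, 0, 0, 0, 0],
    [-0.445, -0.782, 0, 0, 0, 0],
    [-0.445, -0.782, 0, 0, 0, 0],
    [-0.445, -0.782, 0, 0, 0, 0],
    [-0.445, -0.782, 0, 0, 0, 0],
    [-0.445, -0.782, 0, 0, 0, 0],
    [-0.445, -0.782, 0, 0, 0, 0],
    [-0.445, -0.782, 0, 0, 0, 0],
    [-0.445, -0.782, 0, 0, 0, 0],
    [-0.445, -0.782, 0, 0, 0, 0],
    [-0.445, -0.782, 0, 0, 0, 0],
    [0, 0, 0, 0, 0, 0],
    [0, 0, 0, 0, 0, 0],
  ],
)

```text
time: 34.9
ee_pos: [0.6886, -0.0644, 0.1471]
eef_rot: [0.027, 1.0, 0.0, -0.001]
ft_force: [0.3, 0.4, 0.2]
width: 0.0695
grip_force: 0.0
```

```bash
python3 - <<'E'
from h import *
from bench import read_state,viewer
s=read_state(); print(s["ee_pos"],s["width"])
go(s,(.689,-.0645),.022,87)
c=viewer.camera("wrist"); cv2.imwrite("pics/w9.png",c["pixels"][:,:,::-1])
E
```

```text
[ 0.68863812 -0.06436626  0.14707956] 0.06953234326700049
shift units [-0.01 -0.    3.13] yaw now 86.9 turn units z -0.01 tilt [-0.001  0.001 -1.   ]
```

View pics/w9.png

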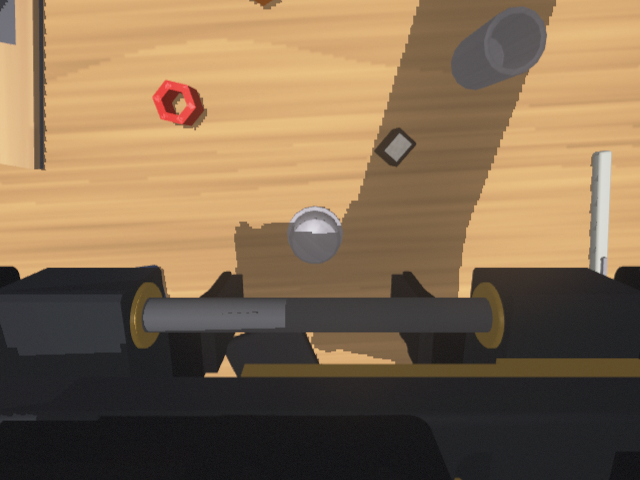

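The grease cap is at (315,235), in line with the tool, and nothing stands in the fingers' way.

Emit:
carry_out(
  force=22,
  moves=[
    [0, 0, 0.8, 0, 0, 0],
    [0, 0, 0.8, 0, 0, 0],
    [0, 0, 0.6, 0, 0, 0],
    [0, 0, 0.5, 0, 0, 0],
    [0, 0, 0.25, 0, 0, 0],
    [0, 0, 0.17, 0, 0, 0],
    [0, 0, 0, 0, 0, 0],
  ],
)

```text
time: 35.83
ee_pos: [0.6891, -0.0649, 0.023]
eef_rot: [0.027, 1.0, 0.0, 0.0]
ft_force: [0.1, -0.5, -0.3]
width: 0.0698
grip_force: 0.0
```

Emit:
carry_out(
  fingers=28,
  moves=[
    [0, 0, 0, 0, 0, 0],
    [0, 0, 0, 0, 0, 0],
    [0, 0, 0, 0, 0, 0],
    [0, 0, 0, 0, 0, 0],
    [0, 0, 0, 0, 0, 0],
    [0, 0, 0, 0, 0, 0],
  ],
)

```text
time: 36.58
ee_pos: [0.689, -0.0649, 0.0231]
eef_rot: [0.027, 1.0, 0.0, 0.0]
ft_force: [-1.0, -0.4, 2.5]
width: 0.039
grip_force: 22.0
```

Emit:
carry_out(
  moves=[
    [0, 0, -0.6, 0, 0, 0],
    [0, 0, -0.9, 0, 0, 0],
    [0, 0, -0.9, 0, 0, 0],
    [0, 0, -0.3, 0, 0, 0],
    [0.269, 0.782, 0, 0, 0, 0],
    [0.269, 0.782, 0, 0, 0, 0],
    [0.269, 0.782, 0, 0, 0, 0],
    [0.269, 0.782, 0, 0, 0, 0],
    [0.269, 0.782, 0, 0, 0, 0],
    [0.269, 0.782, 0, 0, 0, 0],
    [0.269, 0.782, 0, 0, 0, 0],
    [0.269, 0.782, 0, 0, 0, 0],
    [0.269, 0.782, 0, 0, 0, 0],
    [0.269, 0.782, 0, 0, 0, 0],
    [0.269, 0.782, 0, 0, 0, 0],
    [0.269, 0.782, 0, 0, 0, 0],
    [0, 0, 0, 0, 0, 0],
    [0, 0, 0, 0, 0, 0],
  ],
)

```text
time: 38.83
ee_pos: [0.5803, 0.3159, 0.1309]
eef_rot: [0.027, 1.0, -0.0, -0.0]
ft_force: [0.8, -0.1, -0.9]
width: 0.0392
grip_force: 22.0
```

```bash
python3 - <<'E'
from h import *
from bench import read_state,viewer
s=read_state(); print(s["ee_pos"],s["width"])
go(s,(.5795,.3168),.027,87)
c=viewer.camera("wrist"); cv2.imwrite("pics/w10.png",c["pixels"][:,:,::-1])
E
```

```text
[0.58032283 0.31591939 0.13087003] 0.039184236356486796
shift units [0.02 0.02 2.6 ] yaw now 86.9 turn units z -0.01 tilt [-0.    -0.001 -1.   ]
```

View pics/w10.png

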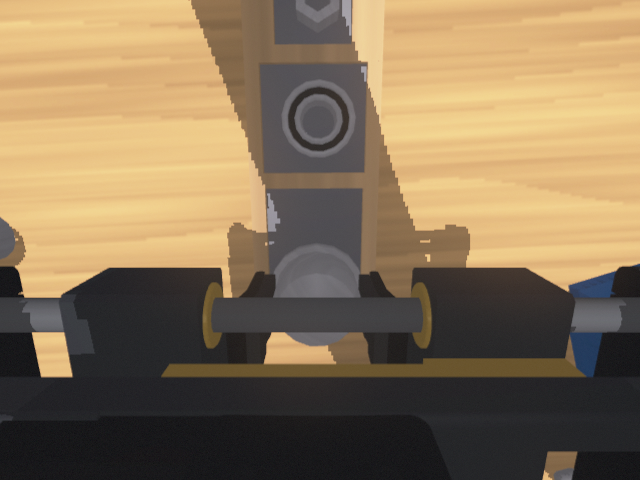

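The small bearing is centred in its pocket at (318,118). The cap at (316,295) is over the end pocket.

Emit:
carry_out(
  moves=[
    [0.02, 0.02, 0.7, 0, 0, 0],
    [0, 0, 0.7, 0, 0, 0],
    [0, 0, 0.5, 0, 0, 0],
    [0, 0, 0.35, 0, 0, 0],
    [0, 0, 0.2, 0, 0, 0],
    [0, 0, 0.08, 0, 0, 0],
    [0, 0, 0, 0, 0, 0],
    [0, 0, 0.03, 0, 0, 0],
    [0, 0, 0.02, 0, 0, 0],
    [0, 0, 0, 0, 0, 0],
    [0, 0, 0, 0, 0, 0],
  ],
)

```text
time: 40.25
ee_pos: [0.5795, 0.3177, 0.0279]
eef_rot: [0.027, 1.0, 0.0, 0.0]
ft_force: [0.0, 0.1, -0.6]
width: 0.0391
grip_force: 22.0
```

Emit:
carry_out(
  moves=[
    [0, 0, 0.02, 0, 0, 0],
    [0, 0, 0.015, 0, 0, 0],
    [0, 0, 0, 0, 0, 0],
    [0, 0, 0, 0, 0, 0],
  ],
)

```text
time: 40.75
ee_pos: [0.5795, 0.3177, 0.027]
eef_rot: [0.027, 1.0, 0.0, 0.0]
ft_force: [-3.0, -1.0, 6.0]
width: 0.0393
grip_force: 22.0
```

Touched down. Next I release, rise, and move aside toward the base for a clear top view.

Emit:
carry_out(
  fingers=62,
  moves=[
    [0, 0, 0, 0, 0, 0],
    [0, 0, 0, 0, 0, 0],
    [0, 0, 0, 0, 0, 0],
    [0, 0, 0, 0, 0, 0],
    [0, 0, -0.2, 0, 0, 0],
    [0, 0, -0.6, 0, 0, 0],
    [0, 0, -0.9, 0, 0, 0],
    [0, 0, -0.9, 0, 0, 0],
    [0, 0, -0.9, 0, 0, 0],
    [0, -0.9, 0, 0, 0, 0],
    [0, -0.9, 0, 0, 0, 0],
    [0, -0.9, 0, 0, 0, 0],
    [0, -0.9, 0, 0, 0, 0],
    [0, -0.9, 0, 0, 0, 0],
    [0, 0, 0, 0, 0, 0],
    [0, 0, 0, 0, 0, 0],
  ],
)

```text
time: 42.75
ee_pos: [0.5698, 0.1387, 0.1668]
eef_rot: [0.027, 1.0, 0.001, 0.0]
ft_force: [1.0, 0.5, 0.4]
width: 0.0619
grip_force: 0.0
```

```bash
python3 - <<'E'
from bench import viewer
import cv2
a=viewer.camera("top")["pixels"][:,:,::-1]; b=viewer.camera("scene")["pixels"][:,:,::-1]
A=cv2.resize(a[190:350,130:530],None,fx=2,fy=2)[:, :]; B=cv2.resize(b[120:360],(800,300))
cv2.imwrite("pics/end.png",cv2.vconcat([A[:300],B]))
E
```

```text
(no output)
```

View pics/end.png

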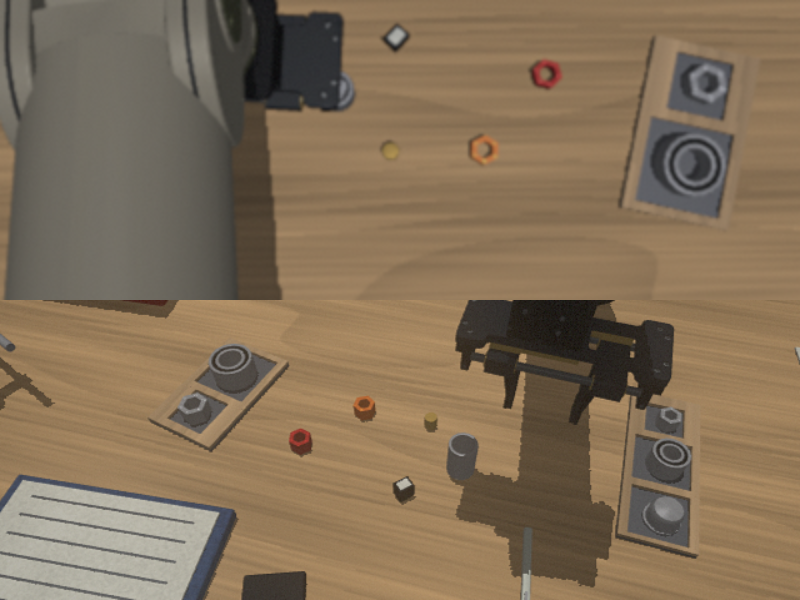

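The lower half shows all five parts upright in their pockets: large bearing (233,365), large nut (193,408), small nut (670,420), small bearing (670,460) and cap (665,515). The piston still stands at (462,457), and the gripper is clear of everything.

```bash
python3 -c "
from bench import r
print(r.close_job())"
```

```text
the job is handed in; nothing more can be done
None
```

I placed all five parts upright in their pockets, left the piston standing in place, and handed the job in at about 43 s; no verdict was returned.

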